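# Index a sensor board a quarter turn with two turns of the handwheel

### The arm

A 6-joint arm with a two-finger parallel gripper is mounted at the origin on the work surface. World frame = base frame: x ahead of the robot, y to its left, z up, the work surface at z = 0. Lengths are in m, angles in rad, forces in N, time in s.
With the tool pointing down it reaches from about 0.4 to 0.825 m from the base axis. Payload 7 kg.
Tool frame: the origin (TCP) lies midway between the tips of the shut fingers; the grasp point (between the pads) lies 19 mm behind it (manip.hold_point_z is the distance from the TCP to the grasp point, in m); z points along the fingers, x is the direction in which the jaws open and shut, and the axes are right-handed (so a half turn about z gives the same grasp; the last joint's range is limited). The gripper opens to 88 mm and grips with 3 to 60 N. Pads are 19 mm wide; open, the fingers measure 130 mm over their backs; the gripper's body (78 mm by 193 mm) begins 47 mm behind the grasp point.
Start: joints at [1.566, 0.359, 0.012, 0, -1.224, -0.288], TCP at [0.195, 0.646, 0.227] pointing down, gripper open.
Joint ranges: [-3.07, 3.07], [-1.43, 2.12], [-1.02, 1.25], [-3.03, 1.67], [-3.05, -0], [-3.03, 3.03]. Speed limits (rad/s): [2.39, 2.39, 3.01, 3.14, 3.14, 3.14].

### API

Orientations are given as a rotation vector (axis times angle).
In Python, from bench import manip, cams, workorder gives the robot as it stands. The module is installed in compiled form; this text tells all that it offers.
- The arm moves only by the tool move_arm, never from a script. Its argument "commands" is a list of rows, each an object with "translation": the shift along the tool's x, y, z scaled (see below), a list of three; "twist": the turn, a rotation vector about the tool's x, y, z scaled (see below), a list of three; "grip": the gripper's target within -1 to 1 (fully open at 1, half-way at 0, shut at -1). In form: [{"translation": [dx, dy, dz], "twist": [rx, ry, rz], "grip": grip}, ...]. A call has 1 to 10 rows; each row shifts and turns the pose as measured when the row begins, along the tool's axes as they then stand; what a row does not reach is not made up. The controller multiplies each number of a shift by 0.025 m and each number of a turn by 6 degrees. A row lasts 1/8 s, in which the tool goes at most 62.5 mm and 10.7 degrees, less where a joint would pass 70% of its speed; a pose out of reach is approached as far as the arm can. A call with a number of a shift or a turn outside -1 to 1 is refused whole. A call with a gripper value outside its range is refused whole. The fingers move at their own pace and stop on an object; "grip_force" is the grip in N (left out, the last holds). Time passes only in rows, so rows that do not move let the fingers close. It gives the time, the measured TCP pose, the force and the opening at its end, in the units of the state.
- manip.state(): the state, without advancing time (a new reading comes with each control period).
- cams.camera(name): name is "scene" or "top"; returns the picture (400x640x3 uint8, blue, green, red); there is no depth.
- cams.get_calibration(name): a dict with "K" (3x3 intrinsics, pixels), "xyz" and "orientation" of the camera in the world. Camera axes: x right, y up, looking along -z (the intrinsics and any distortion apply to the point x, -y, -z); pixel columns grow to the right and rows downward; lengths in m; the calibration is good to about 2 mm. A picture is of the moment at which its call begins. get_calibration takes no time and is no camera call.
- workorder.close_job(): hands the job in, once; it reports no verdict.
The state is a dict: "clock": time; "joints": joint angles; "dq": joint speeds; "joint_efforts": joint torques, N m; "position": TCP position; "eef_rot": TCP orientation; "contact_force": force on the tool from outside, world axes, zero at the start; "wrist_torque": the same for the moment, N m; "opening": opening from 0.0 (shut) to 1.0 (fully open).
Only numpy, scipy, OpenCV 4.12 (cv2) and the standard library are available. Lean on these libraries where they do the work, as an engineer would, in place of code of your own. Each camera call takes 0.05 s, during which the arm holds its last target.

### The job

The sensor board on the geared turntable has to stand a quarter turn further round for its next reading. Crank the turntable's own handwheel exactly two full turns clockwise, seen from above, so that its grip stops where it started, and let go; do not push the table round directly, and leave the crank of the reel winder beside it as it is.

Things in the scene. Friction and masses are not known exactly. Their poses are not given: they have to be found in the camera images.
- crank_grip (a point): Centre of the crank grip of the indexer (grey machine with the turntable): upright black cylinder, 22 mm diameter, 44 mm tall, on the steel handwheel 42 mm from its axis; centre 128 mm above the bench, 26 mm above the wheel's top face. A sleeve, free to spin on its own pin. It circles the hub level and without stops, needs 4 to 5 N, stays where left; starts anywhere on the circle.
- wheel_hub (a point): Centre of the indexer's handwheel (level, steel, spoked, 116 mm diameter), fixed to the housing, 102 mm above the bench at the wheel's top face. x points to the turntable's centre, 165 mm away; z up, along the wheel's axis. Eight turns of the wheel turn the table once, the same way round. But for the grip, nothing on this machine is higher than 110 mm.
- turntable: The indexer's turntable: aluminium disc, 176 mm diameter, 15 mm thick, top face 62 mm above the bench, tick marks every 15 degrees, a green circuit board on it. Origin: in its underside (47 mm above the bench) below the small brass pin near the rim, 75 mm from the table's axis; it goes round with the table.
- winder_grip (a point): Centre of the grip of another handwheel, same size and height, on the reel winder: a separate grey box with an upright black tape reel at its side and no turntable. Not to be turned.

How it is judged:
By the outcome, as a careful person would: the job done as asked, in the order asked, and still so for the second after the job is handed in, with the robot touching nothing.
It also fails if it takes over 58 s, if anything falls off the work surface, if the arm or the gripper's body presses on something with over 40 N, if the wrist force passes 120 N, or if a joint passes its speed limit or range.

## Working session

There is one attempt and no reset: what is moved stays moved. The work goes in short steps, Python scripts to look and compute and a tool call to move; the robot and the scene stay as the last step left them, time stands still between calls to the robot, and variables do not carry over. Pictures are saved under pics/ and viewed, and the job is handed in when it is done.

Besides the shell and the picture viewer there is one more tool, called after "Request:" in YAML: its name, and indented under it one key for each argument. move_arm: Moves the arm, as the interface text tells. Shifts and turns lie within -1 to 1; 1 stands for 0.025 m of shift or 6 degrees of turn. Its arguments: {"type":"object","properties":{"commands":{"type":"array"},"grip_force":{"type":"number"}},"required":["commands"]}

```bash
mkdir -p pics
python3 - <<'E'
from bench import manip,cams
import cv2
print(manip.state(), manip.hold_point_z)
for n in("scene","top"):
    c=cams.get_calibration(n);print(n,c)
    cv2.imwrite(f"pics/{n}0.png",cams.camera(n))
E
```

```text
{'clock': 0.0, 'joints': array([ 1.56606133e+00,  3.59358944e-01,  1.10581313e-02, -3.74475403e-04,
       -1.22412713e+00, -2.88110976e-01]), 'dq': array([-0.00039117,  0.00082081, -0.00061063,  0.00061401, -0.00119248,
       -0.00040437]), 'joint_efforts': array([ 1.24740716e-03, -5.82712591e+01,  2.93045032e+01,  6.99658424e+00,
        6.97313400e-03, -1.45112463e-04]), 'position': array([0.19472675, 0.64577376, 0.22563608]), 'eef_rot': array([ 1.87264846e+00, -2.52088645e+00,  1.71740819e-03]), 'contact_force': array([ 0.21602417, -0.24752057,  0.18700335]), 'wrist_torque': array([ 0.02664511, -0.00628787,  0.00684941]), 'opening': 0.9980320124311399} 0.0188
scene {'K': array([[369.38539508,   0.        , 321.71475825],
       [  0.        , 369.38539508, 188.6806746 ],
       [  0.        ,   0.        ,   1.        ]]), 'xyz': array([0.94305801, 0.27407607, 0.73093724]), 'orientation': array([0.30155326, 0.61941447, 2.16282681])}
top {'K': array([[380.19570257,   0.        , 319.57601965],
       [  0.        , 380.19570257, 195.71163   ],
       [  0.        ,   0.        ,   1.        ]]), 'xyz': array([0.53185264, 0.02553491, 0.87949292]), 'orientation': array([ 0.11178109, -0.13385644, -1.57397608])}
```

View pics/scene0.png

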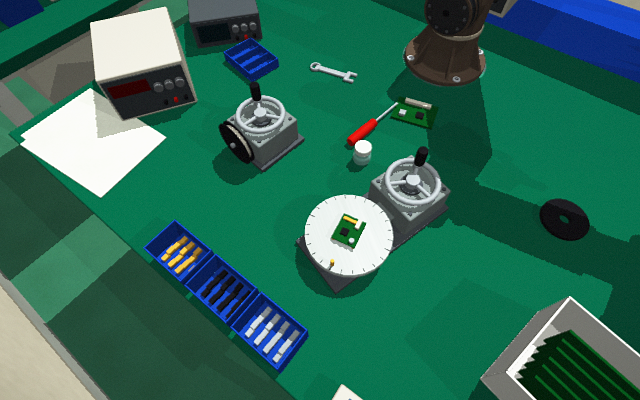

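View pics/top0.png

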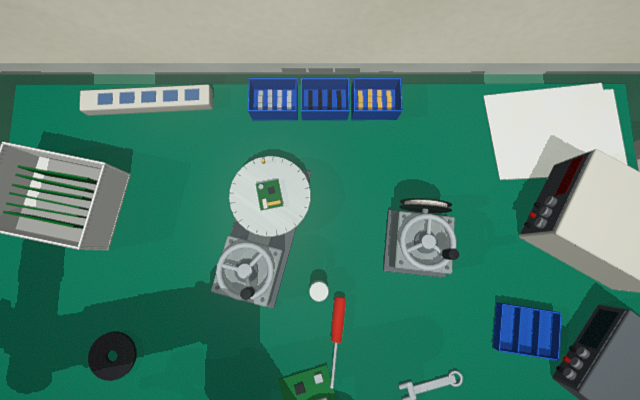

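The scene view shows the indexer with its wheel at about (413,180), grip at (421,157) and table at (349,235). The winder, with its tape reel, is at (260,115). In the top view the indexer hub is at about (245,271), the grip at (247,293) and the table at (270,196). The next step is enlarged crops.

Run:
```python
import cv2
a=cv2.imread("pics/top0.png")[145:315,195:325]; cv2.imwrite("pics/topc.png",cv2.resize(a,None,fx=3.5,fy=3.5,interpolation=cv2.INTER_CUBIC))
a=cv2.imread("pics/scene0.png")[140:300,290:460]; cv2.imwrite("pics/scenec.png",cv2.resize(a,None,fx=3.5,fy=3.5,interpolation=cv2.INTER_CUBIC))
```

```text
(no output)
```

View pics/topc.png

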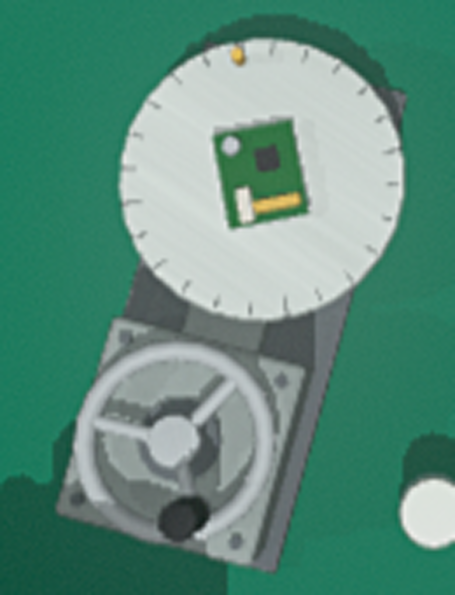

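View pics/scenec.png

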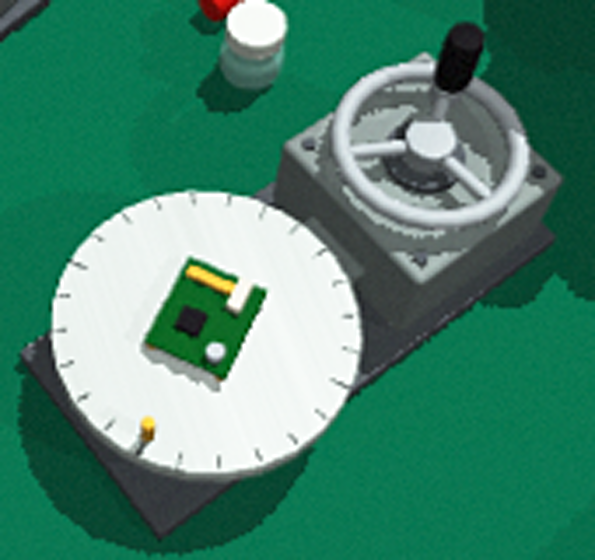

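```bash
cat > h.py <<'E'
import numpy as np
from scipy.spatial.transform import Rotation as R
from bench import cams
CAL={n:cams.get_calibration(n) for n in("scene","top")}
def ray(n,u,v):
    c=CAL[n];K=c["K"];d=np.array([(u-K[0,2])/K[0,0],-(v-K[1,2])/K[1,1],-1.])
    return c["xyz"],R.from_rotvec(c["orientation"]).as_matrix()@d
def atz(n,u,v,z):
    o,d=ray(n,u,v);return o+d*(z-o[2])/d[2]
def proj(n,p):
    c=CAL[n];q=R.from_rotvec(c["orientation"]).as_matrix().T@(np.asarray(p)-c["xyz"]);K=c["K"]
    return np.array([K[0,0]*q[0]/-q[2]+K[0,2],K[1,1]*-q[1]/-q[2]+K[1,2]])
def crop(n,x,y):
    o={"top":(195,145),"scene":(290,140)}[n];return (x+.5)/3.5-.5+o[0],(y+.5)/3.5-.5+o[1]
E
python3 - <<'E'
from h import *
for nm,n,x,y,z in [("hub","top",174.5,439,.1),("hub","scene",430,143,.1),("table","top",262,179.5,.062),("table","scene",206,331,.062),("grip","top",184,518,.128),("grip","scene",460,59,.128),("pin","top",238,55,.066),("pin","scene",146,435,.066)]:
    print(nm,n,atz(n,*crop(n,x,y),z).round(4))
E
```

```text
hub top [0.5043 0.1661 0.1   ]
hub scene [0.5038 0.1661 0.1   ]
table top [0.6608 0.1223 0.062 ]
table scene [0.6657 0.1246 0.062 ]
grip top [0.4627 0.1548 0.128 ]
grip scene [0.4619 0.1548 0.128 ]
pin top [0.7392 0.1379 0.066 ]
pin scene [0.7369 0.1358 0.066 ]
```

Request:
move_arm:
  commands:
    - {"translation":[1,-1,0],"twist":[0,0,0],"grip":1}
    - {"translation":[1,-1,0],"twist":[0,0,0],"grip":1}
    - {"translation":[1,-1,0],"twist":[0,0,0],"grip":1}
    - {"translation":[1,-1,0],"twist":[0,0,0],"grip":1}
    - {"translation":[1,-1,0],"twist":[0,0,0],"grip":1}
    - {"translation":[1,-1,0],"twist":[0,0,0],"grip":1}
    - {"translation":[1,-1,0],"twist":[0,0,0],"grip":1}
    - {"translation":[1,-1,0],"twist":[0,0,0],"grip":1}
  grip_force: 20

```text
clock: 1.1
position: [0.3302, 0.3887, 0.2223]
eef_rot: [1.873, -2.514, 0.009]
contact_force: [0.2, 0.3, -1.3]
opening: 0.996
```

```bash
cat >> h.py <<'E'
from bench import manip
def tool(p,s=None):
    s=s or manip.state();return (R.from_rotvec(s["eef_rot"]).as_matrix().T@(np.asarray(p)-s["position"]))/0.025
def st():
    s=manip.state();M=R.from_rotvec(s["eef_rot"]).as_matrix()
    print("t",round(s["clock"],2),"p",s["position"].round(4),"F",s["contact_force"].round(1),"open",round(s["opening"],3),"dqmax",abs(s["dq"]).max().round(3));print(M.round(4).tolist());return s
E
python3 - <<'E'
from h import *
st(); print(tool([.4623,.1548,.18]))
E
```

```text
t 1.1 p [0.3302 0.3887 0.2223] F [ 0.2  0.3 -1.3] open 0.996 dqmax 0.425
[[-0.2861, -0.9582, -0.0023], [-0.9582, 0.2861, -0.0085], [0.0088, -0.0002, -1.0]]
[ 7.43818589 -7.73898736  1.75940866]
```

Request:
move_arm:
  commands:
    - {"translation":[0.93,-0.97,0.1],"twist":[0,0,0],"grip":1}
    - {"translation":[0.93,-0.97,0.1],"twist":[0,0,0],"grip":1}
    - {"translation":[0.93,-0.97,0.1],"twist":[0,0,0],"grip":1}
    - {"translation":[0.93,-0.97,0.1],"twist":[0,0,0],"grip":1}
    - {"translation":[0.93,-0.97,0.1],"twist":[0,0,0],"grip":1}
    - {"translation":[0.93,-0.97,0.1],"twist":[0,0,0],"grip":1}
    - {"translation":[0.9,-0.9,0.1],"twist":[0,0,0],"grip":1}
    - {"translation":[0.5,-0.5,0],"twist":[0,0,0],"grip":1}
    - {"translation":[0,0,0],"twist":[0,0,0],"grip":1}

```text
clock: 2.22
position: [0.4552, 0.1587, 0.2041]
eef_rot: [1.867, -2.513, 0.008]
contact_force: [-0.0, -0.0, 0.4]
opening: 1.0
```

Run:
```python
from h import *
st(); print(tool([.4623,.1548,.18]))
M=R.from_rotvec(manip.state()["eef_rot"]).as_matrix()
T=np.array([[-.286,-.9582,0],[-.9582,.286,0],[0,0,-1]]).T
print((R.from_matrix(M.T@T.T).as_rotvec()*180/np.pi/6).round(3))
```

```text
t 2.23 p [0.4552 0.1587 0.2041] F [-0.  -0.   0.4] open 1.0 dqmax 0.007
[[-0.2888, -0.9574, -0.0056], [-0.9573, 0.2889, -0.0104], [0.0116, 0.0023, -0.9999]]
[ 0.05650317 -0.3183996   0.96488818]
[ 0.022 -0.11  -0.029]
```

Request:
move_arm:
  commands:
    - {"translation":[0.06,-0.3,0.5],"twist":[0.02,-0.11,-0.03],"grip":1}
    - {"translation":[0,0,0.4],"twist":[0,0,0],"grip":1}
    - {"translation":[0,0,0],"twist":[0,0,0],"grip":1}

```text
clock: 2.6
position: [0.4612, 0.1558, 0.1807]
eef_rot: [1.877, -2.519, -0.001]
contact_force: [0.7, -0.2, 0.1]
opening: 0.999
```

Run:
```python
from h import *
st(); print(tool([.4623,.1548,.115]))
import cv2
im=cams.camera("scene");cv2.imwrite("pics/s1.png",cv2.resize(im[60:260,270:500],None,fx=3,fy=3,interpolation=cv2.INTER_CUBIC))
```

```text
t 2.6 p [0.4612 0.1558 0.1807] F [ 0.7 -0.2  0.1] open 0.999 dqmax 0.012
[[-0.286, -0.9582, -0.0007], [-0.9582, 0.286, 0.0001], [0.0001, 0.0007, -1.0]]
[ 0.02624638 -0.05452366  2.62828017]
```

View pics/s1.png

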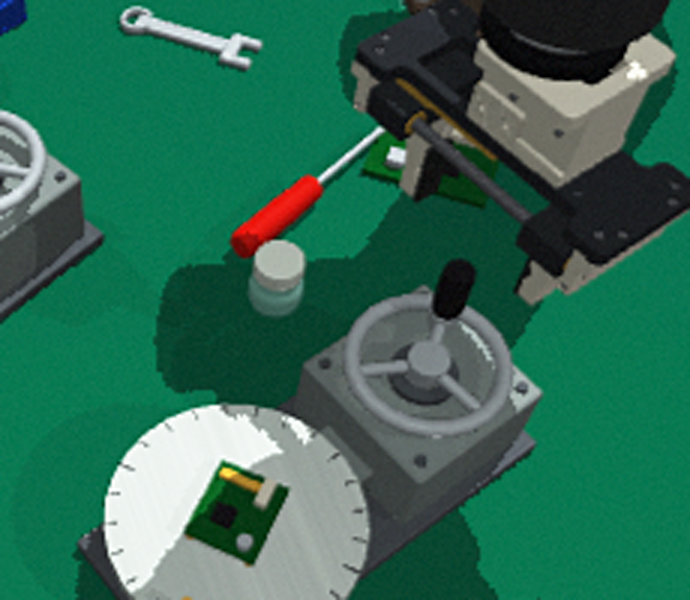

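The fingertips sit at crop positions of about (415,195) and (530,293), one on either side of the grip axis at (455,290). Next I descend and check.

Request:
move_arm:
  commands:
    - {"translation":[0.02,-0.05,0.7],"twist":[0,0,0],"grip":1}
    - {"translation":[0,0,0.7],"twist":[0,0,0],"grip":1}
    - {"translation":[0,0,0.7],"twist":[0,0,0],"grip":1}
    - {"translation":[0,0,0.3],"twist":[0,0,0],"grip":1}
    - {"translation":[0,0,0],"twist":[0,0,0],"grip":1}

```text
clock: 3.28
position: [0.4634, 0.1582, 0.1223]
eef_rot: [-1.879, 2.512, -0.001]
contact_force: [0.1, 0.5, 0.6]
opening: 1.003
```

Run:
```python
from h import *
st(); print(tool([.4623,.1548,.115]))
import cv2
im=cams.camera("scene");cv2.imwrite("pics/s2.png",cv2.resize(im[90:250,310:500],None,fx=4,fy=3.75,interpolation=cv2.INTER_CUBIC))
im=cams.camera("top");cv2.imwrite("pics/t2.png",im)
```

```text
t 3.27 p [0.4634 0.1582 0.1223] F [0.1 0.5 0.6] open 1.003 dqmax 0.008
[[-0.2825, -0.9593, 0.0035], [-0.9593, 0.2825, 0.0022], [-0.0031, -0.0028, -1.0]]
[0.14366166 0.00600808 0.29163313]
```

View pics/s2.png

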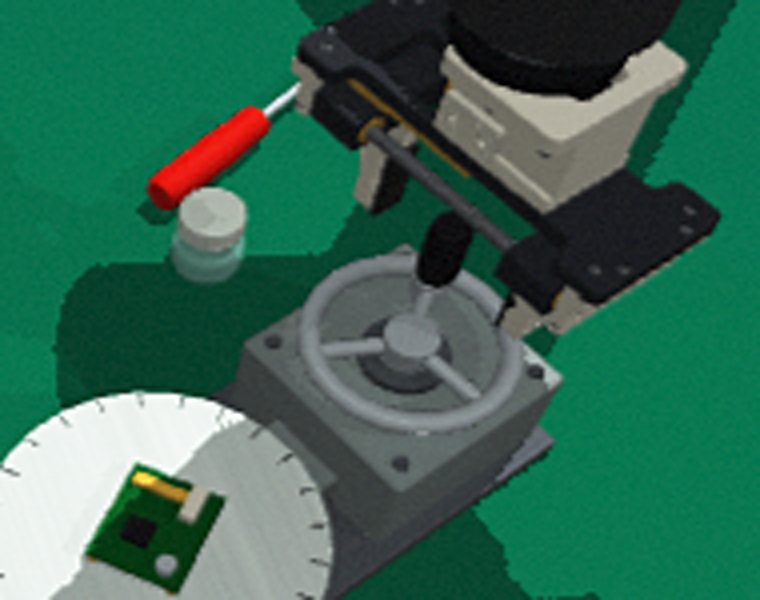

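View pics/t2.png

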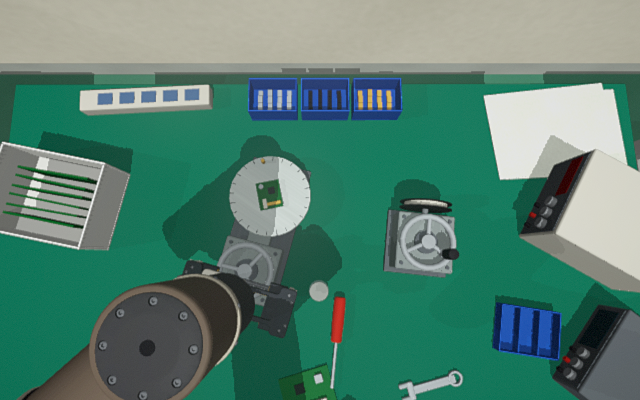

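Both views show the grip standing between the open fingers: scene crop grip (445,248), fingers at (378,180) and (520,315). I correct the small remaining offset, then close.

Request:
move_arm:
  commands:
    - {"translation":[0.14,0,0.25],"twist":[0,0,0],"grip":1}
    - {"translation":[0,0,0],"twist":[0,0,0],"grip":0.3}
    - {"translation":[0,0,0],"twist":[0,0,0],"grip":0}

```text
clock: 3.75
position: [0.4633, 0.1551, 0.1174]
eef_rot: [-1.877, 2.51, -0.0]
contact_force: [-0.2, -0.2, -0.2]
opening: 0.831
```

Run:
```python
from h import *
st(); print(tool([.4623,.1548,.115]))
```

```text
t 3.75 p [0.4633 0.1551 0.1174] F [-0.2 -0.2 -0.2] open 0.831 dqmax 0.003
[[-0.2825, -0.9592, 0.0062], [-0.9592, 0.2826, 0.0042], [-0.0058, -0.0047, -1.0]]
[0.02503178 0.03579049 0.09518605]
```

Request:
move_arm:
  commands:
    - {"translation":[0.02,0.03,0.06],"twist":[0,0,0],"grip":-0.3}
    - {"translation":[0,0,0],"twist":[0,0,0],"grip":-1}
    - {"translation":[0,0,0],"twist":[0,0,0],"grip":-1}
    - {"translation":[0,0,0],"twist":[0,0,0],"grip":-1}
    - {"translation":[0,0,0],"twist":[0,0,0],"grip":-1}
    - {"translation":[0,0,0],"twist":[0,0,0],"grip":-1}
  grip_force: 20

```text
clock: 4.5
position: [0.4626, 0.155, 0.1161]
eef_rot: [-1.877, 2.509, -0.0]
contact_force: [0.3, 0.7, -0.0]
opening: 0.243
```

Run:
```python
from h import *
st(); print(tool([.4623,.1548,.115]))
```

```text
t 4.5 p [0.4626 0.155  0.1161] F [ 0.3  0.7 -0. ] open 0.243 dqmax 0.001
[[-0.2826, -0.9592, 0.0066], [-0.9592, 0.2826, 0.0046], [-0.0062, -0.005, -1.0]]
[0.01193026 0.01047308 0.0423233 ]
```

```bash
cat >> h.py <<'E'
HUB=np.array([.504,.166]);RAD=.042;ZT=.115
TR=np.array([[-.2826,-.9592,0],[-.9592,.2826,0],[0,0,-1]])
def grasp(s):
    return s["position"]-0.0188*R.from_rotvec(s["eef_rot"]).as_matrix()[:,2]
def plan(n,deg,hub=HUB,g=1.0):
    s=st();p=grasp(s);r=p[:2]-hub;a=np.arctan2(r[1],r[0])
    print("angle",np.degrees(a)%360,"r",np.hypot(*r))
    M=R.from_rotvec(s["eef_rot"]).as_matrix()
    tw=R.from_matrix(M.T@TR).as_rotvec()*180/np.pi/6;print("twist fix",tw.round(2))
    q=np.array([*p[:2],s["position"][2]]);
    for k in range(1,n+1):
        b=a-np.radians(deg)*k;t=np.array([*(hub+RAD*np.array([np.cos(b),np.sin(b)])),ZT])
        d=M.T@(t-q)/.025*g;print([round(float(v),2) for v in d]);q=t
E
python3 - <<'E'
from h import *
plan(5,12)
E
```

```text
t 4.5 p [0.4626 0.155  0.1161] F [ 0.3  0.7 -0. ] open 0.243 dqmax 0.001
[[-0.2826, -0.9592, 0.0066], [-0.9592, 0.2826, 0.0046], [-0.0062, -0.005, -1.0]]
angle 194.9480799797921 r 0.04294910650936529
twist fix [-0.05  0.06  0.  ]
[-0.34, 0.12, 0.04]
[-0.34, 0.08, 0.0]
[-0.35, 0.01, 0.0]
[-0.35, -0.06, 0.0]
[-0.32, -0.14, 0.0]
```

Request:
move_arm:
  commands:
    - {"translation":[-0.34,0.13,0],"twist":[0,0,0],"grip":-1}
    - {"translation":[-0.34,0.08,0],"twist":[0,0,0],"grip":-1}
    - {"translation":[-0.35,0.01,0],"twist":[0,0,0],"grip":-1}
    - {"translation":[-0.35,-0.06,0],"twist":[0,0,0],"grip":-1}

```text
clock: 5.0
position: [0.4666, 0.1875, 0.116]
eef_rot: [-1.88, 2.516, -0.003]
contact_force: [-0.7, -5.3, 2.8]
opening: 0.249
```

Run:
```python
from h import *
plan(8,12)
import cv2
im=cams.camera("scene");cv2.imwrite("pics/s3.png",cv2.resize(im[90:290,290:500],None,fx=3.5,fy=3,interpolation=cv2.INTER_CUBIC))
```

```text
t 5.0 p [0.4666 0.1875 0.116 ] F [-0.7 -5.3  2.8] open 0.249 dqmax 0.112
[[-0.2834, -0.959, 0.0023], [-0.959, 0.2834, -0.0008], [0.0001, -0.0024, -1.0]]
angle 150.08285169068978 r 0.043185342736354736
twist fix [-0.02 -0.   -0.01]
[-0.32, -0.16, 0.04]
[-0.3, -0.18, 0.0]
[-0.25, -0.24, 0.0]
[-0.2, -0.29, 0.0]
[-0.13, -0.32, 0.0]
[-0.06, -0.35, 0.0]
[0.01, -0.35, 0.0]
[0.08, -0.34, 0.0]
```

View pics/s3.png

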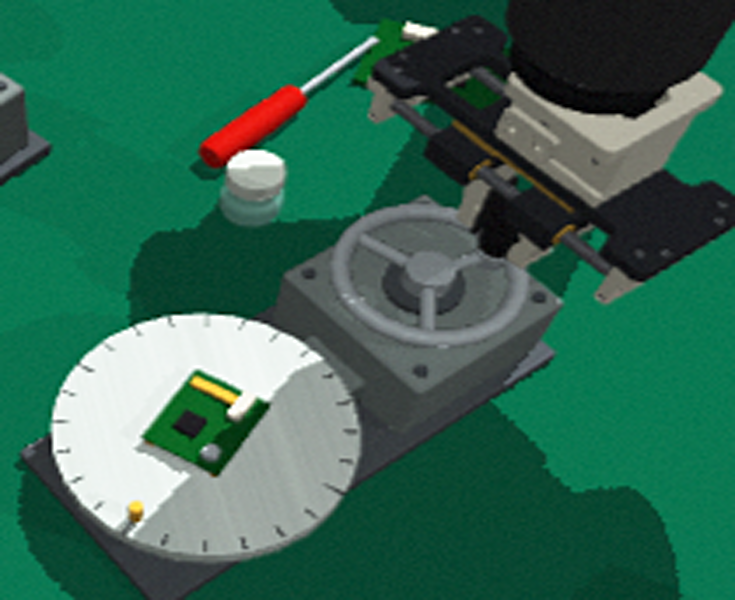

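The grip is held (crop 495,235), the wheel has turned about 45° and the table is following. On with the cranking.

Request:
move_arm:
  commands:
    - {"translation":[-0.32,-0.15,0.04],"twist":[0,0,0],"grip":-1}
    - {"translation":[-0.3,-0.18,0],"twist":[0,0,0],"grip":-1}
    - {"translation":[-0.25,-0.24,0],"twist":[0,0,0],"grip":-1}
    - {"translation":[-0.2,-0.29,0],"twist":[0,0,0],"grip":-1}
    - {"translation":[-0.13,-0.32,0],"twist":[0,0,0],"grip":-1}
    - {"translation":[-0.06,-0.35,0],"twist":[0,0,0],"grip":-1}
    - {"translation":[0.01,-0.35,0],"twist":[0,0,0],"grip":-1}
    - {"translation":[0.08,-0.34,0],"twist":[0,0,0],"grip":-1}

```text
clock: 6.05
position: [0.5281, 0.2002, 0.1159]
eef_rot: [1.88, -2.51, 0.004]
contact_force: [-7.5, -2.6, 8.0]
opening: 0.248
```

Run:
```python
from h import *
plan(10,12)
```

```text
t 6.05 p [0.5281 0.2002 0.1159] F [-7.5 -2.6  8. ] open 0.248 dqmax 0.128
[[-0.2815, -0.9595, -0.003], [-0.9595, 0.2815, -0.0054], [0.006, 0.0014, -1.0]]
angle 54.9146063560991 r 0.04196616448460668
twist fix [ 0.01 -0.06  0.01]
[0.15, -0.32, 0.04]
[0.21, -0.28, 0.0]
[0.26, -0.23, 0.0]
[0.31, -0.17, 0.0]
[0.34, -0.1, 0.0]
[0.35, -0.03, 0.0]
[0.35, 0.04, 0.0]
[0.33, 0.11, 0.0]
[0.3, 0.18, 0.0]
[0.26, 0.24, 0.0]
```

Request:
move_arm:
  commands:
    - {"translation":[0.15,-0.32,-0.02],"twist":[0,-0.06,0],"grip":-1}
    - {"translation":[0.21,-0.28,0],"twist":[0,0,0],"grip":-1}
    - {"translation":[0.26,-0.23,0],"twist":[0,0,0],"grip":-1}
    - {"translation":[0.31,-0.17,0],"twist":[0,0,0],"grip":-1}
    - {"translation":[0.34,-0.1,0],"twist":[0,0,0],"grip":-1}
    - {"translation":[0.35,-0.03,0],"twist":[0,0,0],"grip":-1}
    - {"translation":[0.35,0.04,0],"twist":[0,0,0],"grip":-1}
    - {"translation":[0.33,0.11,0],"twist":[0,0,0],"grip":-1}
    - {"translation":[0.3,0.18,0],"twist":[0,0,0],"grip":-1}

```text
clock: 7.18
position: [0.5349, 0.1394, 0.1162]
eef_rot: [-1.877, 2.5, 0.008]
contact_force: [10.2, -2.2, -6.4]
opening: 0.24
```

```bash
sed -i 's/ZT=.115/ZT=.1165/' h.py
python3 - <<'E'
from h import *
plan(10,12)
E
```

```text
t 7.17 p [0.5349 0.1394 0.1162] F [10.2 -2.2 -6.4] open 0.24 dqmax 0.131
[[-0.2789, -0.9603, 0.0092], [-0.9602, 0.279, 0.0132], [-0.0153, -0.0052, -0.9999]]
angle 318.80236925885976 r 0.040803483328081126
twist fix [-0.05  0.15  0.04]
[0.32, 0.14, -0.02]
[0.26, 0.24, -0.01]
[0.2, 0.29, -0.0]
[0.14, 0.32, -0.0]
[0.07, 0.34, -0.0]
[-0.01, 0.35, -0.0]
[-0.08, 0.34, -0.0]
[-0.15, 0.32, 0.0]
[-0.21, 0.28, 0.0]
[-0.27, 0.23, 0.0]
```

Request:
move_arm:
  commands:
    - {"translation":[0.34,0.13,0],"twist":[-0.05,0.12,0.04],"grip":-1}
    - {"translation":[0.27,0.23,0],"twist":[0,0,0],"grip":-1}
    - {"translation":[0.2,0.29,0],"twist":[0,0,0],"grip":-1}
    - {"translation":[0.14,0.32,0],"twist":[0,0,0],"grip":-1}
    - {"translation":[0.07,0.34,0],"twist":[0,0,0],"grip":-1}
    - {"translation":[-0.01,0.35,0],"twist":[0,0,0],"grip":-1}

```text
clock: 7.92
position: [0.49, 0.1265, 0.1161]
eef_rot: [-1.876, 2.51, -0.002]
contact_force: [4.1, -2.1, -0.8]
opening: 0.246
```

Run:
```python
from h import *
plan(10,12)
import cv2
im=cams.camera("scene");cv2.imwrite("pics/s4.png",cv2.resize(im[90:290,290:500],None,fx=3.5,fy=3,interpolation=cv2.INTER_CUBIC))
```

```text
t 7.92 p [0.49   0.1265 0.1161] F [ 4.1 -2.1 -0.8] open 0.246 dqmax 0.13
[[-0.2834, -0.959, 0.0072], [-0.959, 0.2834, 0.004], [-0.0059, -0.0058, -1.0]]
angle 250.38783041609452 r 0.041999734476601124
twist fix [-0.06  0.06 -0.01]
[-0.06, 0.35, -0.02]
[-0.13, 0.33, -0.0]
[-0.19, 0.29, -0.0]
[-0.25, 0.25, 0.0]
[-0.3, 0.19, 0.0]
[-0.33, 0.13, 0.0]
[-0.35, 0.05, 0.0]
[-0.35, -0.02, 0.0]
[-0.34, -0.09, 0.0]
[-0.31, -0.16, 0.0]
```

View pics/s4.png

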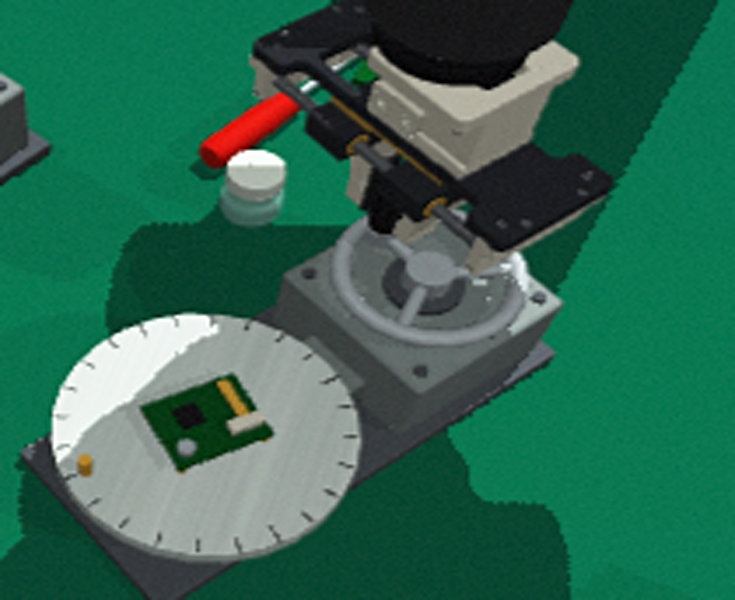

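The grip is still between the pads (crop 385,205), and the table has turned about 40° clockwise with the pin at (85,463). The grip is near 250°, so about 305° is done.

Request:
move_arm:
  commands:
    - {"translation":[-0.06,0.35,0],"twist":[-0.05,0.05,0],"grip":-1}
    - {"translation":[-0.13,0.33,0],"twist":[0,0,0],"grip":-1}
    - {"translation":[-0.19,0.29,0],"twist":[0,0,0],"grip":-1}
    - {"translation":[-0.25,0.25,0],"twist":[0,0,0],"grip":-1}
    - {"translation":[-0.3,0.19,0],"twist":[0,0,0],"grip":-1}
    - {"translation":[-0.33,0.13,0],"twist":[0,0,0],"grip":-1}
    - {"translation":[-0.35,0.05,0],"twist":[0,0,0],"grip":-1}
    - {"translation":[-0.35,-0.02,0],"twist":[0,0,0],"grip":-1}
    - {"translation":[-0.34,-0.09,0],"twist":[0,0,0],"grip":-1}

```text
clock: 9.1
position: [0.4692, 0.1918, 0.116]
eef_rot: [1.882, -2.513, 0.01]
contact_force: [5.2, -9.1, 1.2]
opening: 0.247
```

Run:
```python
from h import *
plan(10,12)
```

```text
t 9.1 p [0.4692 0.1918 0.116 ] F [ 5.2 -9.1  1.2] open 0.247 dqmax 0.113
[[-0.2815, -0.9596, 0.002], [-0.9595, 0.2815, -0.0066], [0.0057, -0.0038, -1.0]]
angle 143.31125614905267 r 0.04345197238458651
twist fix [-0.04 -0.05  0.01]
[-0.29, -0.21, -0.02]
[-0.28, -0.22, -0.0]
[-0.22, -0.27, -0.0]
[-0.16, -0.31, 0.0]
[-0.09, -0.34, 0.0]
[-0.02, -0.35, 0.0]
[0.05, -0.35, 0.0]
[0.12, -0.33, 0.0]
[0.19, -0.3, 0.0]
[0.25, -0.25, 0.0]
```

Request:
move_arm:
  commands:
    - {"translation":[-0.29,-0.22,0],"twist":[-0.04,-0.05,0],"grip":-1}
    - {"translation":[-0.28,-0.22,0],"twist":[0,0,0],"grip":-1}
    - {"translation":[-0.22,-0.27,0],"twist":[0,0,0],"grip":-1}
    - {"translation":[-0.16,-0.31,0],"twist":[0,0,0],"grip":-1}
    - {"translation":[-0.09,-0.34,0],"twist":[0,0,0],"grip":-1}
    - {"translation":[-0.02,-0.35,0],"twist":[0,0,0],"grip":-1}
    - {"translation":[0.05,-0.35,0],"twist":[0,0,0],"grip":-1}

```text
clock: 9.98
position: [0.5179, 0.2056, 0.116]
eef_rot: [1.879, -2.505, -0.012]
contact_force: [-3.6, 4.0, 2.0]
opening: 0.248
```

Run:
```python
from h import *
plan(10,12)
```

```text
t 9.97 p [0.5179 0.2056 0.116 ] F [-3.6  4.   2. ] open 0.248 dqmax 0.122
[[-0.2802, -0.9599, -0.0128], [-0.9599, 0.2802, 0.0], [0.0036, 0.0123, -0.9999]]
angle 70.31270786790172 r 0.04203896688339345
twist fix [ 0.12 -0.03  0.02]
[0.06, -0.35, -0.02]
[0.13, -0.33, -0.0]
[0.19, -0.29, -0.0]
[0.25, -0.25, -0.0]
[0.3, -0.19, -0.0]
[0.33, -0.12, -0.0]
[0.35, -0.05, 0.0]
[0.35, 0.02, 0.0]
[0.34, 0.09, 0.0]
[0.31, 0.16, 0.0]
```

Request:
move_arm:
  commands:
    - {"translation":[0.06,-0.35,0],"twist":[0.1,-0.03,0.02],"grip":-1}
    - {"translation":[0.13,-0.33,0],"twist":[0,0,0],"grip":-1}
    - {"translation":[0.19,-0.29,0],"twist":[0,0,0],"grip":-1}
    - {"translation":[0.25,-0.25,0],"twist":[0,0,0],"grip":-1}
    - {"translation":[0.3,-0.19,0],"twist":[0,0,0],"grip":-1}
    - {"translation":[0.33,-0.12,0],"twist":[0,0,0],"grip":-1}
    - {"translation":[0.35,-0.05,0],"twist":[0,0,0],"grip":-1}

```text
clock: 10.85
position: [0.5439, 0.1559, 0.116]
eef_rot: [1.882, -2.514, -0.007]
contact_force: [-6.8, 5.6, 4.8]
opening: 0.246
```

Run:
```python
from h import *
plan(10,12)
```

```text
t 10.85 p [0.5439 0.1559 0.116 ] F [-6.8  5.6  4.8] open 0.246 dqmax 0.101
[[-0.2819, -0.9594, -0.0035], [-0.9594, 0.2819, 0.003], [-0.0019, 0.0042, -1.0]]
angle 345.78339477755037 r 0.041218775602520616
twist fix [0.04 0.02 0.01]
[0.35, -0.01, -0.02]
[0.34, 0.1, -0.0]
[0.31, 0.16, 0.0]
[0.27, 0.23, 0.0]
[0.22, 0.28, 0.0]
[0.15, 0.32, 0.0]
[0.09, 0.34, 0.0]
[0.01, 0.35, 0.0]
[-0.06, 0.35, 0.0]
[-0.13, 0.33, 0.0]
```

```bash
sed -i 's/HUB=np.array(\[.504,.166\])/HUB=np.array([.503,.1665])/' h.py
python3 - <<'E'
from h import *
plan(10,12)
E
```

```text
t 10.85 p [0.5439 0.1559 0.116 ] F [-6.8  5.6  4.8] open 0.246 dqmax 0.101
[[-0.2819, -0.9594, -0.0035], [-0.9594, 0.2819, 0.003], [-0.0019, 0.0042, -1.0]]
angle 345.4596202790448 r 0.04231161955295593
twist fix [0.04 0.02 0.01]
[0.35, 0.04, -0.02]
[0.34, 0.1, -0.0]
[0.31, 0.17, 0.0]
[0.27, 0.23, 0.0]
[0.22, 0.28, 0.0]
[0.15, 0.32, 0.0]
[0.08, 0.34, 0.0]
[0.01, 0.35, 0.0]
[-0.06, 0.35, 0.0]
[-0.13, 0.33, 0.0]
```

Request:
move_arm:
  commands:
    - {"translation":[0.35,0.04,0],"twist":[0.04,0.02,0.01],"grip":-1}
    - {"translation":[0.34,0.1,0],"twist":[0,0,0],"grip":-1}
    - {"translation":[0.31,0.17,0],"twist":[0,0,0],"grip":-1}
    - {"translation":[0.27,0.23,0],"twist":[0,0,0],"grip":-1}
    - {"translation":[0.22,0.28,0],"twist":[0,0,0],"grip":-1}
    - {"translation":[0.15,0.32,0],"twist":[0,0,0],"grip":-1}
    - {"translation":[0.08,0.34,0],"twist":[0,0,0],"grip":-1}

```text
clock: 11.72
position: [0.5002, 0.1245, 0.1161]
eef_rot: [-1.872, 2.509, -0.002]
contact_force: [4.5, -0.1, -1.3]
opening: 0.248
```

Run:
```python
from h import *
plan(6,12)
```

```text
t 11.72 p [0.5002 0.1245 0.1161] F [ 4.5 -0.1 -1.3] open 0.248 dqmax 0.145
[[-0.285, -0.9585, 0.0096], [-0.9585, 0.285, 0.0056], [-0.008, -0.0076, -0.9999]]
angle 265.90403669910205 r 0.042199758691003744
twist fix [-0.07  0.08 -0.02]
[0.03, 0.35, -0.02]
[-0.03, 0.35, -0.0]
[-0.11, 0.33, -0.0]
[-0.17, 0.31, -0.0]
[-0.23, 0.26, -0.0]
[-0.28, 0.21, 0.0]
```

Request:
move_arm:
  commands:
    - {"translation":[0.03,0.35,0],"twist":[-0.07,0.08,-0.02],"grip":-1}
    - {"translation":[-0.03,0.35,0],"twist":[0,0,0],"grip":-1}
    - {"translation":[-0.11,0.33,0],"twist":[0,0,0],"grip":-1}
    - {"translation":[-0.17,0.31,0],"twist":[0,0,0],"grip":-1}
    - {"translation":[-0.2,0.23,0],"twist":[0,0,0],"grip":-1}
    - {"translation":[0,0,0],"twist":[0,0,0],"grip":-1}

```text
clock: 12.48
position: [0.4647, 0.1488, 0.1161]
eef_rot: [-1.882, 2.514, -0.003]
contact_force: [5.4, 0.8, -3.5]
opening: 0.245
```

Run:
```python
from h import *
plan(3,5); s=manip.state(); g=grasp(s); print(tool(s["position"]+np.array([.4625-g[0],.1549-g[1],0])))
```

```text
t 12.47 p [0.4647 0.1488 0.1161] F [ 5.4  0.8 -3.5] open 0.245 dqmax 0.004
[[-0.2818, -0.9595, 0.0025], [-0.9595, 0.2818, -0.0005], [-0.0002, -0.0025, -1.0]]
angle 204.7751431617108 r 0.04219001156011042
twist fix [-0.02  0.    0.01]
[-0.12, 0.09, -0.02]
[-0.12, 0.08, -0.0]
[-0.13, 0.07, -0.0]
[-0.20862838  0.15270167 -0.00033318]
```

Request:
move_arm:
  commands:
    - {"translation":[-0.12,0.09,0],"twist":[0,0,0],"grip":-1}
    - {"translation":[-0.12,0.07,0],"twist":[0,0,0],"grip":-1}
    - {"translation":[0,0,0],"twist":[0,0,0],"grip":-1}

```text
clock: 12.85
position: [0.4622, 0.1559, 0.1161]
eef_rot: [-1.884, 2.513, -0.006]
contact_force: [5.1, -0.3, -3.4]
opening: 0.25
```

Run:
```python
from h import *
plan(1,2); s=manip.state(); g=grasp(s); print(g,tool(s["position"]+np.array([.4625-g[0],.1549-g[1],0])))
```

```text
t 12.85 p [0.4622 0.1559 0.1161] F [ 5.1 -0.3 -3.4] open 0.25 dqmax 0.005
[[-0.2803, -0.9599, 0.0029], [-0.9599, 0.2803, -0.0022], [0.0014, -0.0034, -1.0]]
angle 194.4656116069291 r 0.04218539148290144
twist fix [-0.03 -0.01  0.02]
[-0.05, 0.02, -0.02]
[0.46215198 0.15596214 0.13489877] [ 0.03688072 -0.02527045  0.00013547]
```

Request:
move_arm:
  commands:
    - {"translation":[0.04,-0.02,0],"twist":[0,0,0],"grip":-1}
    - {"translation":[0,0,0],"twist":[0,0,0],"grip":-1}

```text
clock: 13.1
position: [0.4622, 0.1558, 0.1161]
eef_rot: [-1.884, 2.511, -0.005]
contact_force: [6.5, -1.6, -3.5]
opening: 0.248
```

Run:
```python
from h import *
plan(1,2); s=manip.state(); g=grasp(s); print(g,tool(s["position"]+np.array([.4625-g[0],.1549-g[1],0])))
```

```text
t 13.1 p [0.4622 0.1558 0.1161] F [ 6.5 -1.6 -3.5] open 0.248 dqmax 0.005
[[-0.2796, -0.9601, 0.0033], [-0.9601, 0.2796, -0.0015], [0.0005, -0.0036, -1.0]]
angle 194.60065206117488 r 0.04219713837176447
twist fix [-0.03 -0.    0.03]
[-0.05, 0.02, -0.02]
[0.46216556 0.15586293 0.13487846] [ 0.03324099 -0.02361264  0.0001006 ]
```

Request:
move_arm:
  commands:
    - {"translation":[0.08,-0.02,0],"twist":[0,0,0],"grip":-1}
    - {"translation":[0,0,0],"twist":[0,0,0],"grip":-1}

```text
clock: 13.35
position: [0.4625, 0.1549, 0.1161]
eef_rot: [-1.884, 2.51, -0.004]
contact_force: [6.0, -2.7, -3.3]
opening: 0.248
```

Run:
```python
from h import *
plan(1,2); s=manip.state(); g=grasp(s); print(g,tool(s["position"]+np.array([.4625-g[0],.1549-g[1],0])))
```

```text
t 13.35 p [0.4625 0.1549 0.1161] F [ 6.  -2.7 -3.3] open 0.248 dqmax 0.005
[[-0.279, -0.9603, 0.0045], [-0.9603, 0.279, -0.0002], [-0.0011, -0.0043, -1.0]]
angle 195.96921363031157 r 0.04222319812286133
twist fix [-0.04  0.01  0.04]
[-0.05, 0.02, -0.02]
[0.46240621 0.15488352 0.1348767 ] [-1.67988818e-03 -3.41862204e-03  1.66295781e-05]
```

Request:
move_arm:
  commands:
    - {"translation":[0,0,0],"twist":[0,0,0],"grip":0}
    - {"translation":[0,0,0],"twist":[0,0,0],"grip":1}
    - {"translation":[0,0,0],"twist":[0,0,0],"grip":1}
    - {"translation":[0,0,0],"twist":[0,0,0],"grip":1}
    - {"translation":[0,0,0],"twist":[0,0,0],"grip":1}

```text
clock: 13.98
position: [0.4594, 0.1532, 0.1153]
eef_rot: [1.884, -2.511, 0.004]
contact_force: [0.1, 0.9, -0.3]
opening: 0.751
```

Run:
```python
from h import *
st()
```

```text
t 13.97 p [0.4594 0.1532 0.1153] F [ 0.1  0.9 -0.3] open 0.751 dqmax 0.004
[[-0.2796, -0.9601, -0.0008], [-0.9601, 0.2796, -0.0035], [0.0035, -0.0002, -1.0]]
```

Request:
move_arm:
  commands:
    - {"translation":[0,0,-0.6],"twist":[0,0,0],"grip":1}
    - {"translation":[0,0,-1],"twist":[0,0,0],"grip":1}
    - {"translation":[0,0,-1],"twist":[0,0,0],"grip":1}
    - {"translation":[0,0,-1],"twist":[0,0,0],"grip":1}
    - {"translation":[-0.5,0.5,-0.8],"twist":[0,0,0],"grip":1}
    - {"translation":[-1,1,0],"twist":[0,0,0],"grip":1}
    - {"translation":[-1,1,0],"twist":[0,0,0],"grip":1}
    - {"translation":[-1,1,0],"twist":[0,0,0],"grip":1}
    - {"translation":[-1,1,0],"twist":[0,0,0],"grip":1}
    - {"translation":[-1,1,0],"twist":[0,0,0],"grip":1}

```text
clock: 15.22
position: [0.3636, 0.3268, 0.2287]
eef_rot: [1.877, -2.515, 0.002]
contact_force: [-0.3, -0.2, 0.2]
opening: 1.003
```

Request:
move_arm:
  commands:
    - {"translation":[-1,1,0],"twist":[0,0,0],"grip":1}
    - {"translation":[-1,1,0],"twist":[0,0,0],"grip":1}
    - {"translation":[-1,1,0],"twist":[0,0,0],"grip":1}
    - {"translation":[-1,1,0],"twist":[0,0,0],"grip":1}
    - {"translation":[-1,1,0],"twist":[0,0,0],"grip":1}
    - {"translation":[-1,1,0],"twist":[0,0,0],"grip":1}
    - {"translation":[-1,1,0],"twist":[0,0,0],"grip":1}
    - {"translation":[-1,1,0],"twist":[0,0,0],"grip":1}
    - {"translation":[-1,1,0],"twist":[0,0,0],"grip":1}
    - {"translation":[0,0,0],"twist":[0,0,0],"grip":1}

```text
clock: 16.48
position: [0.2039, 0.6162, 0.2267]
eef_rot: [1.879, -2.511, 0.005]
contact_force: [-0.4, -0.6, -0.1]
opening: 1.004
```

Run:
```python
from h import *
import cv2
st()
for n,(y0,y1,x0,x1) in {"top":(145,315,195,325),"scene":(140,300,290,460)}.items():
    im=cams.camera(n);cv2.imwrite(f"pics/{n}9.png",im)
    b=cv2.imread(f"pics/{n}0.png")
    f=lambda a:cv2.resize(a[y0:y1,x0:x1],None,fx=2.3,fy=2.3,interpolation=cv2.INTER_CUBIC)
    cv2.imwrite(f"pics/{n}9c.png",np.hstack([f(b),f(im)]))
```

```text
t 16.48 p [0.2039 0.6162 0.2267] F [-0.4 -0.6 -0.1] open 1.004 dqmax 0.026
[[-0.2822, -0.9593, -0.0024], [-0.9593, 0.2822, -0.0055], [0.0059, 0.0008, -1.0]]
```

View pics/top9c.png

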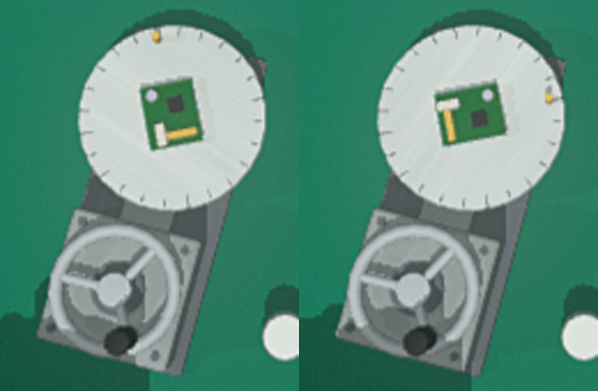

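View pics/scene9c.png

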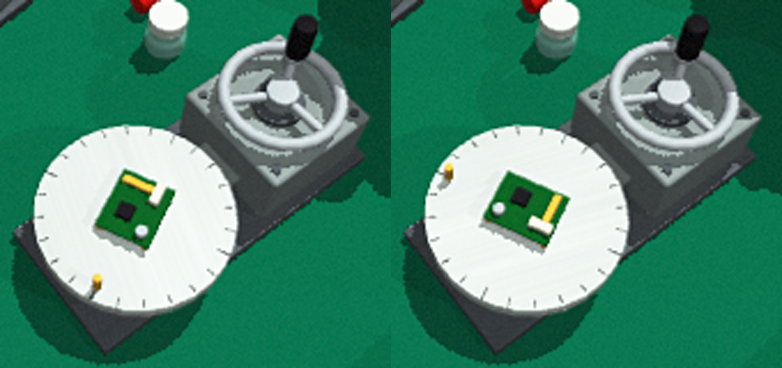

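The before and after crops show the pin gone from the top to the right of the table, a clockwise quarter turn, and the grip back in its place. Now a sub-pixel comparison of the grip, the table and the winder.

Run:
```python
from h import *
import cv2
def cen(im,x0,x1,y0,y1,thr=60):
    g=im[y0:y1,x0:x1].max(2).astype(float);w=np.clip(thr-g,0,None);yy,xx=np.mgrid[y0:y1,x0:x1]
    return (w*xx).sum()/w.sum(),(w*yy).sum()/w.sum()
hub=HUB
for n,bx in {"top":(236,260,282,303),"scene":(410,432,143,170)}.items():
    A=[]
    for k in "09":
        c=cen(cv2.imread(f"pics/{n}{k}.png"),*bx);p=atz(n,*c,.128)[:2];A.append(np.degrees(np.arctan2(*(p-hub)[::-1]))%360);print(n,k,np.round(c,2),p.round(4),A[-1])
    print("wheel diff",A[1]-A[0])
# pin: yellow small blob
T=np.array([.6632,.1235])
for n,bx in {"top":(225,320,150,240),"scene":(300,400,190,280)}.items():
    for k in "09":
        im=cv2.imread(f"pics/{n}{k}.png").astype(int);x0,x1,y0,y1=bx
        s=im[y0:y1,x0:x1];m=((s[...,2]-s[...,0]>70)&(s[...,2]>140)).astype(np.uint8)
        N,L,S,C=cv2.connectedComponentsWithStats(m)
        for i in range(1,N):
            q=atz(n,*(C[i]+[x0,y0]),.066)[:2]-T
            print(n,k,S[i,4],np.round(C[i]+[x0,y0],1),"r",np.hypot(*q).round(4),"ang",np.degrees(np.arctan2(q[1],q[0])).round(1))
a=cv2.imread("pics/top0.png");b=cv2.imread("pics/top9.png")
d=cv2.absdiff(a,b).max(2)[195:285,375:470];print("winder diff mean,max",d.mean(),d.max())
```

```text
top 0 [249.21 291.14] [0.4655 0.1511] 202.3378496248367
top 9 [249.16 291.23] [0.4653 0.1512] 202.12480453096964
wheel diff -0.21304509386706627
scene 0 [420.37 157.08] [0.4641 0.1544] 197.3088931595154
scene 9 [420.42 156.9 ] [0.4636 0.1542] 197.31371812453708
wheel diff 0.004824965021668959
top 0 11 [262.1 160.4] r 0.0776 ang 11.6
top 0 43 [273.6 202.6] r 0.0207 ang -149.0
top 9 10 [303.  187.2] r 0.0757 ang -78.0
top 9 41 [260.  199.1] r 0.0212 ang 117.9
scene 0 47 [349.6 219.3] r 0.0284 ang -147.0
scene 0 14 [331.7 260.5] r 0.0684 ang 7.3
scene 9 12 [314.5 212.5] r 0.0814 ang -84.8
scene 9 45 [359.6 230.4] r 0.0216 ang 138.0
winder diff mean,max 2.2665497076023393 16
```

Request:
move_arm:
  commands:
    - {"translation":[0,0,0],"twist":[0,0,0],"grip":1}
    - {"translation":[0,0,0],"twist":[0,0,0],"grip":1}

```text
clock: 16.82
position: [0.2059, 0.6132, 0.2276]
eef_rot: [1.876, -2.514, 0.004]
contact_force: [-0.2, -0.2, -0.4]
opening: 0.999
```

```bash
python3 -c "
from bench import workorder
print(workorder.close_job())"
```

```text
the job is handed in; nothing more can be done
None
```

I cranked the indexer's handwheel two full turns clockwise by its grip, let go and backed clear. The job was handed in at about 17 s of the 58 s allowed.

- **Grip position:** before and after pictures put the wheel within about 0.2° of its start (−0.2° in the top camera, 0.0° in the scene camera). I ran about 1 mm past the start and nudged back before letting go.
- **Table:** the brass pin went from 11.6° to −78.0° in the top view, which is 89.6° clockwise. The scene view gave 92.1°, using a rougher pin reading. I read both as a quarter turn within measuring error.
- **Winder:** its crank looked unchanged, with only noise-level picture differences there.
- **Forces:** the wrist readings I took while cranking, after each move, stayed at about 12 N or less.

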